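# Latch the saw's length-stop bar into its socket

## Task

The loose length-stop bar has to go back in the steel socket on the bench so that handles can be cut to one length: bring it nose first to the socket, press its side button flush so that it passes in under the edge of the mouth, and slide the bar in until the button pops out through the hole in the socket's side wall. Never jam or shove the bar against the socket: keep the push under about 25 N, stop when the button clicks in, leave the bar lying flat there and leave the handles, offcut, spanner and gauge block where they are.

Things in the scene. Friction and masses are not known exactly. Their poses are not given: they have to be found in the camera images.
- socket: Dark steel socket fixed to the bench: a tunnel open at one end, the bench its floor. Origin: middle of the mouth, on the bench; x into the tunnel, z up. Tunnel 32.4 mm wide, 36 high, 130 deep; outside 40 wide, 41 high. The mouth's side edges are bevelled 3 mm. Flanges with screws, up to 10 mm high, lie beside it from x = 30 to 120 mm, out to y = +-52 mm
- socket_mouth (a point): Middle of the socket's mouth, 17 mm above the bench, axes as the socket's. The -y wall has an open hole, 28 mm long and 22 high, for the button; its middle is 55 to 69 mm inside the mouth, as the steel keeper plate happens to be set (clamped; not measured: feel for it). A button that stands out jams on the mouth's edge; popped into the hole it stops the bar. With the button inside, the bar slides at 6 to 14 N
- bar: Length-stop bar, loose, flat on the bench: aluminium, 30 mm wide, 34 high, 230 long. Origin: underside, middle of the length; x along it to the tapered black nose (last 12 mm, about 21 wide at its end), z up. At the other end (x = -118 to -110 mm) stands a steel stop plate, 70 wide and 70 high. 0.35 to 0.6 kg. Its spring button is in the -y side
- bar_nose (a point): Middle of the nose's front end: 112 mm ahead of the bar's origin, 17 mm above its underside
- button_place (a point): Fixed point of the bar in the middle of the button, level with the bar's -y side face: 65 mm ahead of the bar's origin (47 mm behind the nose end), 22 mm above the underside; axes as the bar's. The button is a steel block 24 mm long (along the bar) and 14 high, with blunt ends; it moves straight in, wherever along it one presses
- button (a joint): How far the button is pressed in, m: 0 = out, standing 11 mm proud of the bar's side; 0.011 = flush; 0.0125 = stop. 2 N at first, 5 N when flush; springs back when let go. Under the socket's wall, which then holds it in, it reads about 0.008 to 0.011; popped through the hole it reads 0 and stands 4 to 7 mm out of the wall
- handle_a: Bystander, to be left alone: turned wooden handle lying beside the socket, 170 x 36 mm; origin at its underside
- handle_b: Bystander, to be left alone: turned wooden handle, 170 x 36 mm; origin at its underside
- offcut: Bystander, to be left alone: wood offcut beside the socket, 70 x 45 x 30 mm; origin at its underside
- spanner: Bystander, to be left alone: spanner lying on the bench; origin at its underside
- gauge: Bystander, to be left alone: plywood gauge block, 120 x 50 x 18 mm; origin at its underside
There are look-alikes about, which are no part of the job. Of the things that look like the bar, take the one that is nearest to the robot's base at the start.

How it is judged:
By the outcome, as a careful person would: the job done as asked, in the order asked, and still so for the second after the job is handed in, with the robot touching nothing.
It also fails if it takes over 69 s, if anything falls off the work surface, if the arm or the gripper's body presses on something with over 40 N, if the wrist force passes 120 N, or if a joint passes its speed limit or range.

## Robot

A 6-joint arm with a two-finger parallel gripper is mounted at the origin on the work surface. World frame = base frame: x ahead of the robot, y to its left, z up, the work surface at z = 0. Lengths are in m, angles in rad, forces in N, time in s.
With the tool pointing down it reaches from about 0.35 to 0.775 m from the base axis. Payload 5.5 kg.
Tool frame: the origin (TCP) lies at the very end of the fingers, on their centre line; the grasp point (between the pads) lies env.grasp_offset behind it (env.grasp_offset is the distance from the TCP to the grasp point, in m); x points along the fingers, y is the direction in which the jaws open and shut, and the axes are right-handed (so a half turn about x gives the same grasp; the last joint's range is limited). The gripper opens to 85 mm and grips with 20 to 120 N. Pads are 22 mm wide; open, the fingers measure 114 mm over their backs; the gripper's body (76 mm by 85 mm) begins 54 mm behind the grasp point. The pads swing forward as they close: fully open they stand 13 mm farther back than shut.
Start: joints at [-1.473, 0.313, 0.046, 1.304, 0, 1.431], TCP at [0.135, -0.559, 0.231] pointing down, gripper open.
Joint ranges: [-2.76, 2.76], [-0.86, 1.69], [-1.03, 1.26], [-2.2, 2.34], [-1.47, 1.5], [-3.14, 3.14]. Speed limits (rad/s): [2.57, 2.57, 3.14, 3.14, 3.14, 3.14].

## Interface

Orientations are given as a unit quaternion [w, x, y, z].
In Python, from workcell import get_state, viewer, job, env gives the robot as it stands.
- The arm moves only by the tool send_rows, never from a script. Its argument "plan" is a list of rows, each a list of 6 numbers: the shift along the tool's x, y, z in mm, then the turn, a rotation vector about the tool's x, y, z in degrees. A call has exactly 10 rows; each row is the pose to reach, as a shift and turn from the pose commanded when the call began, along the tool's axes at that moment; what a row does not reach only later rows make up. A row lasts 1/8 s, in which the tool goes at most 62.5 mm and 10.7 degrees, less where a joint would pass 70% of its speed; a pose out of reach is approached as far as the arm can. A call with a gripper value outside its range is refused whole. "claw" is the finger opening in mm, from 0 to 85.4, set as the call begins (left out, the last holds). The fingers move at their own pace and stop on an object; "newtons" is the grip in N (left out, the last holds). Time passes only in rows, so rows that repeat a pose let the fingers close, or fill a call up. It gives the time, the measured TCP pose, the force and the opening at its end, in the units of the state.
- get_state(): the state, without advancing time (a new reading comes with each control period).
- viewer.read_camera(name): name is "side" or "top" or "wrist"; returns a dict with "frame" (384x512x3 uint8, blue, green, red), "mtx" (3x3 intrinsics, pixels), "rvec" (rotation vector, rad) and "tvec" (3), from world to camera coordinates, as OpenCV has them. Camera axes: x right, y down, z forward; pixel columns grow to the right and rows downward; lengths in m; the calibration is good to about 2 mm. A picture is of the moment at which its call begins. There is no depth.
- job.hand_in(): hands the job in, once; it reports no verdict.
The state is a dict: "clock": time; "joint_pos": joint angles; "qvel": joint speeds; "tau": joint torques, N m; "tcp_pos": TCP position; "orientation": TCP orientation; "wrist_force": force on the tool from outside, world axes, zero at the start; "ft_torque": the same for the moment, N m; "finger_gap": finger opening in m.
Only numpy, scipy, OpenCV 4.12 (cv2) and the standard library are available. Lean on these libraries where they do the work, as an engineer would, in place of code of your own. Each camera call takes 0.05 s, during which the arm holds its last target.

## Working session

There is one attempt and no reset: what is moved stays moved. The work goes in short steps, Python scripts to look and compute and a tool call to move; the robot and the scene stay as the last step left them, time stands still between calls to the robot, and variables do not carry over. Pictures are saved under pics/ and viewed, and the job is handed in when it is done.

Besides the shell and the picture viewer there is one more tool, called by a JSON object that holds its "api" and its "payload", one argument or row to a line. send_rows: Moves the arm, as the interface text tells. Its arguments: {"type":"object","properties":{"plan":{"type":"array"},"claw":{"type":"number"},"newtons":{"type":"number"}},"required":["plan"]}

```bash
mkdir -p pics; ls; python3 - <<'E'
from workcell import get_state, viewer, job, env
import cv2
print(get_state()); print(env.grasp_offset)
for n in ("side","top","wrist"):
    c=viewer.read_camera(n); cv2.imwrite(f"pics/{n}0.png",c["frame"]); print(n,c["mtx"].tolist(),c["rvec"],c["tvec"])
E
```

```text
pics
{'clock': 0.0, 'joint_pos': array([-1.47261720e+00,  3.14025612e-01,  4.49614505e-02,  1.30359408e+00,
        7.82232710e-06,  1.43119543e+00]), 'qvel': array([ 3.69481923e-04,  5.09893187e-04, -1.42469036e-05,  6.38802606e-04,
       -5.92411255e-04, -1.25209220e-03]), 'tau': array([-6.25820066e-04, -4.80628037e+01,  2.98533475e+01,  1.94102823e-02,
       -2.32536941e-04,  2.07283875e-05]), 'tcp_pos': array([ 0.13538007, -0.55830386,  0.23038736]), 'orientation': array([ 0.0832119 ,  0.70213134,  0.08452807, -0.70209854]), 'wrist_force': array([0.48621941, 0.33982545, 0.01372572]), 'ft_torque': array([ 0.01480789, -0.03045403, -0.04867632]), 'finger_gap': 0.08562531913966501}
0.0187
side [[426.08372424645194, 0.0, 256.990611441714], [0.0, 426.08372424645194, 190.68382797396995], [0.0, 0.0, 1.0]] [ 2.22350831  0.45791393 -0.21931806] [-0.47785102 -0.14457009  1.76092538]
top [[433.5145542880914, 0.0, 254.43142432845565], [0.0, 433.5145542880914, 200.72984825790084], [0.0, 0.0, 1.0]] [ 2.15933619 -2.1476771   0.1609842 ] [-0.03980731  0.51540284  1.21153745]
wrist [[275.62869022788993, 0.0, 255.35784955025287], [0.0, 275.62869022788993, 186.11748246269457], [0.0, 0.0, 1.0]] [-2.26745823  1.78174669  0.28233774] [-0.57444004 -0.04003129  0.38107508]
```

View pics/side0.png

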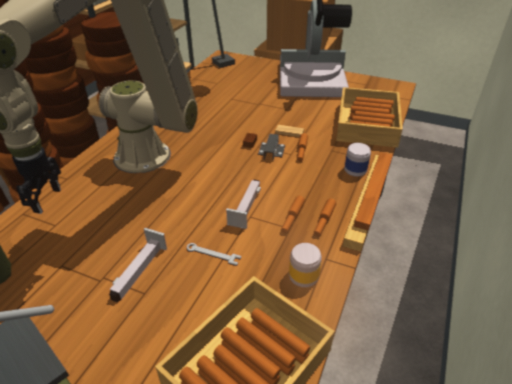

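View pics/top0.png

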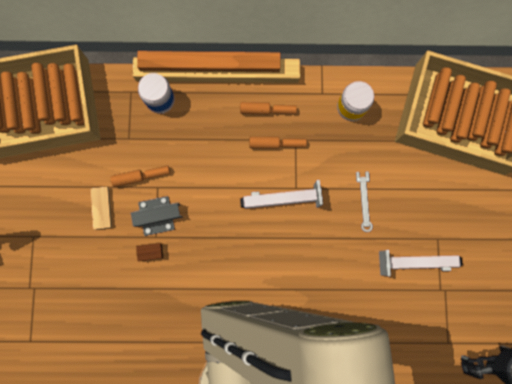

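View pics/wrist0.png

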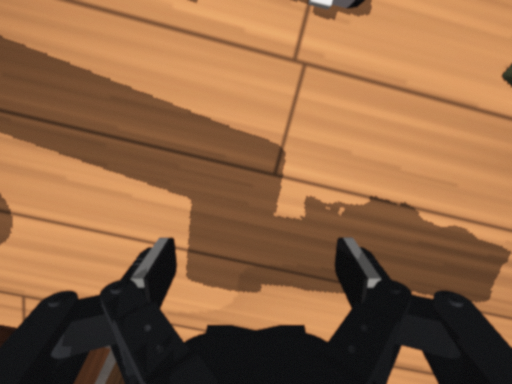

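```bash
cat > h.py <<'E'
from workcell import get_state, viewer, job, env
import cv2, numpy as np
def ray(c,uv):
    R=cv2.Rodrigues(np.array(c["rvec"]))[0]; t=np.array(c["tvec"]).ravel()
    p=cv2.undistortPoints(np.array([[uv]],float),c["mtx"],None).ravel()
    o=-R.T@t; d=R.T@np.array([p[0],p[1],1.]); return o,d
def atz(c,uv,z):
    o,d=ray(c,uv); return o+d*(z-o[2])/d[2]
def tri(obs):
    A=np.zeros((3,3));b=np.zeros(3);rs=[ray(c,uv) for c,uv in obs]
    for o,d in rs:
        d=d/np.linalg.norm(d);P=np.eye(3)-np.outer(d,d);A+=P;b+=P@o
    x=np.linalg.solve(A,b)
    return x,[np.linalg.norm(np.cross(x-o,d/np.linalg.norm(d))) for o,d in rs]
def proj(c,X):
    return cv2.projectPoints(np.array(X,float).reshape(-1,3),np.array(c["rvec"]),np.array(c["tvec"]),c["mtx"],None)[0].reshape(-1,2)
def crop(img,x0,x1,y0,y1,s,name):
    cv2.imwrite(name,cv2.resize(img[y0:y1,x0:x1],None,fx=s,fy=s,interpolation=cv2.INTER_CUBIC))
E
python3 - <<'E'
from h import *
c=viewer.read_camera("top");im=c["frame"]
for n,uv,z in [("bar1nose",(242,203),.02),("bar1plate",(320,197),.035),("bar2nose",(462,262),.02),("bar2plate",(388,262),.035),("socket",(157,214),.04)]:
    print(n,atz(c,uv,z))
crop(im,225,335,170,220,7,"pics/t_bar1.png"); crop(im,370,475,235,285,7,"pics/t_bar2.png"); crop(im,80,195,155,270,6,"pics/t_sock.png")
s=viewer.read_camera("side")["frame"]
crop(s,100,275,170,305,4,"pics/s_bars.png");crop(s,230,330,110,170,7,"pics/s_sock.png")
E
```

```text
bar1nose [ 0.51099097 -0.00098525  0.02      ]
bar1plate [ 0.52782359 -0.2264109   0.035     ]
bar2nose [ 0.34379039 -0.63435454  0.02      ]
bar2plate [ 0.3427774  -0.41635632  0.035     ]
socket [0.47517948 0.2405958  0.04      ]
```

View pics/t_bar1.png

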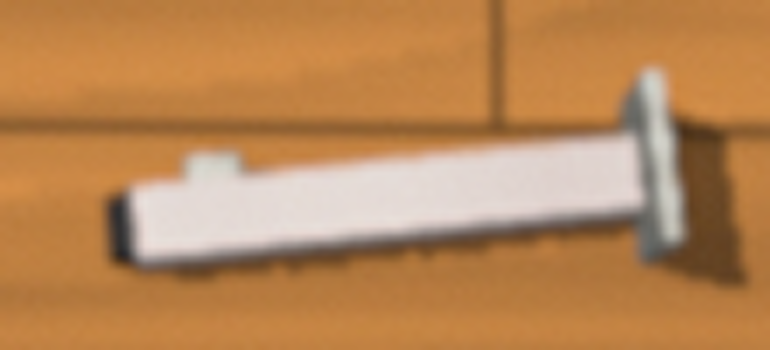

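View pics/t_bar2.png

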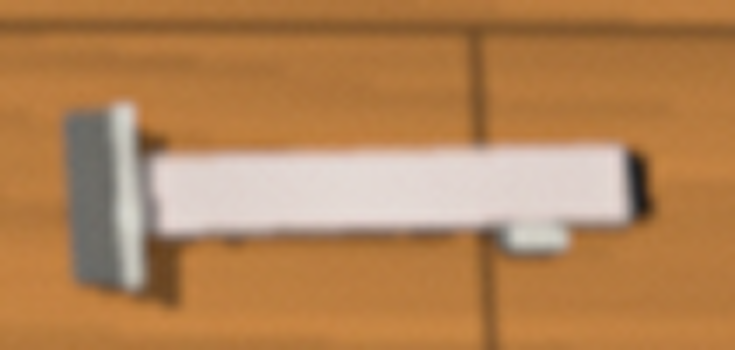

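View pics/t_sock.png

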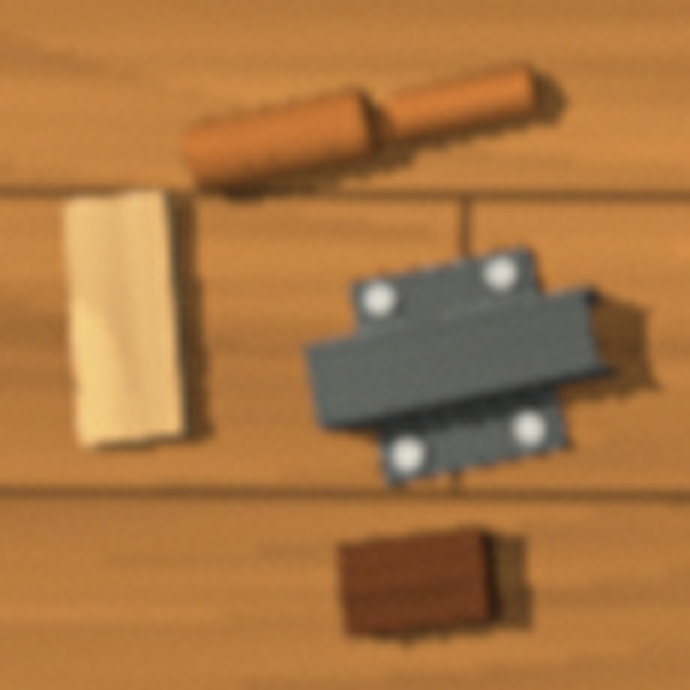

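View pics/s_bars.png

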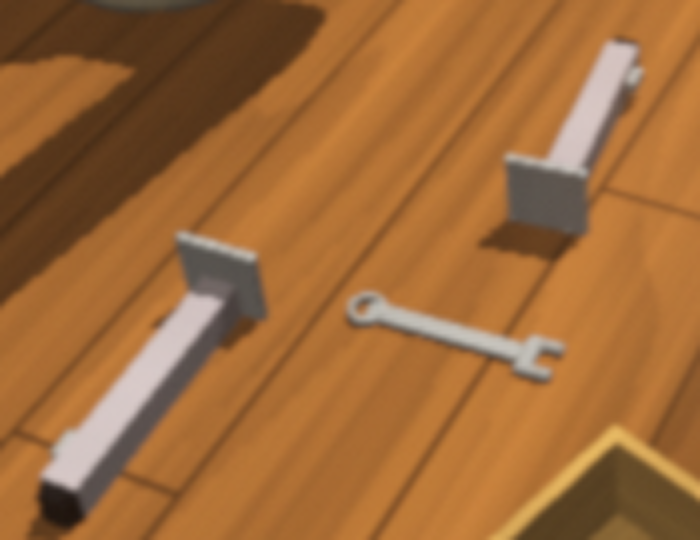

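View pics/s_sock.png

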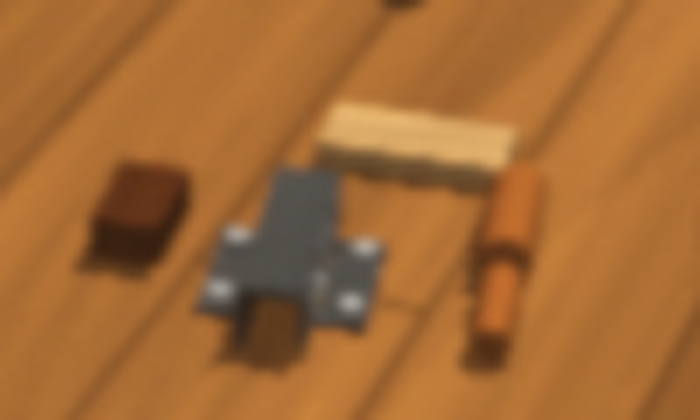

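```bash
cat > fit0.py <<'E'
from h import *
from scipy.optimize import least_squares
T=viewer.read_camera("top");S=viewer.read_camera("side")
def tp(U,off,s): return [(U[0]+.5)/s-.5+off[0],(U[1]+.5)/s-.5+off[1]]
b1=lambda *U:tp(U,(225,170),7); so=lambda *U:tp(U,(80,155),6); sb=lambda *U:tp(U,(100,170),4); ss=lambda *U:tp(U,(230,110),7)
def W(p,X):
    c,s=np.cos(p[2]),np.sin(p[2]);return np.array([p[0]+c*X[0]-s*X[1],p[1]+s*X[0]+c*X[1],X[2]])
def fit(obs,p0,name):
    f=lambda p:np.concatenate([proj(c,W(p,X))[0]-np.array(uv) for c,uv,X in obs])
    r=least_squares(f,p0,loss="soft_l1"); print(name,r.x[:2].round(4),np.degrees(r.x[2]).round(2)); print(r.fun.reshape(-1,2).round(1).tolist()); return r.x
bar=fit([(T,b1(130,190),(.100,-.015,.034)),(T,b1(137,262),(.100,.015,.034)),(T,b1(633,135),(-.110,-.015,.034)),(T,b1(640,212),(-.110,.015,.034)),
 (T,b1(655,70),(-.114,-.035,.07)),(T,b1(683,240),(-.114,.035,.07)),
 (S,sb(508,157),(-.118,.035,.07)),(S,sb(587,172),(-.118,-.035,.07)),(S,sb(512,222),(-.118,.035,.0)),(S,sb(585,235),(-.118,-.035,0))],[.52,-.12,1.63],"bar")
soc=fit([(T,so(590,290),(0,-.02,.041)),(T,so(605,372),(0,.02,.041)),(S,ss(243,290),(0,.02,.041)),(S,ss(310,295),(0,-.02,.041)),(T,so(320,428),(.13,.02,.041)),(T,so(305,345),(.13,-.02,.041)),(T,so(540,250),(.03,-.052,.01)),(T,so(570,447),(.03,.052,.01))],[.49,.18,1.63],"soc")
x,e=tri([(T,b1(655,70)),(S,sb(585,170))]);print("plate corner height",x,e)
x,e=tri([(T,so(605,372)),(S,ss(243,290))]);print("mouth corner",x,e)
np.savez("est0.npz",bar=bar,soc=soc)
s=get_state();w,xx,y,z=s["orientation"]
from scipy.spatial.transform import Rotation as R
print(R.from_quat([xx,y,z,w]).as_matrix().round(3))
n=W(soc,(-.1,0,0));print("socket -100mm",n)
E
python3 fit0.py
```

```text
bar [ 0.5247 -0.1053] 97.07
[[-0.1, 0.1], [0.1, 0.0], [0.0, -0.5], [0.5, -1.3], [-0.8, -0.4], [-1.3, -0.3], [-1.5, 0.2], [-0.9, 0.4], [-1.4, -0.7], [0.0, 0.1]]
soc [0.4892 0.1788] 102.57
[[-0.4, -0.5], [-0.3, -0.6], [-1.7, -0.3], [-1.5, 0.1], [2.1, -0.2], [2.2, -0.1], [-2.5, -0.8], [-0.8, 0.9]]
plate corner height [ 0.57302101 -0.21551099  0.07139468] [np.float64(0.001142565103412192), np.float64(0.001142565103412313)]
mouth corner [0.47204709 0.17612611 0.03835056] [np.float64(0.004214018920908065), np.float64(0.004214018920908052)]
[[ 0.     0.236 -0.972]
 [ 0.    -0.972 -0.236]
 [-1.    -0.    -0.   ]]
socket -100mm [0.51093797 0.08119087 0.        ]
```

```bash
cat >> h.py <<'E'
from scipy.spatial.transform import Rotation as R
def pose():
    s=get_state();w,x,y,z=s["orientation"];return s["tcp_pos"],R.from_quat([x,y,z,w]).as_matrix()
def row(target,yaw,cur=None):
    "shift mm, rotvec deg in tool axes; tool down with y axis at world angle yaw(deg)"
    p,M=cur or pose()
    c,s=np.cos(np.radians(yaw)),np.sin(np.radians(yaw))
    x=np.array([0,0,-1.]);y=np.array([c,s,0]);G=np.column_stack([x,y,np.cross(x,y)])
    return np.r_[M.T@(np.array(target)-p)*1000, np.degrees(R.from_matrix(M.T@G).as_rotvec())].round(2)
E
python3 - <<'E'
from h import *
c=viewer.read_camera("wrist");p,M=pose()
Rc=cv2.Rodrigues(c["rvec"])[0];o=-Rc.T@c["tvec"].ravel()
print("cam in tool mm",(M.T@(o-p))*1000);print("optical axis in tool",M.T@Rc.T[:,2], "cam x",M.T@Rc.T[:,0])
print(row([.50,-.04,.23],7))
E
```

```text
cam in tool mm [-143.38714336    0.19753397  -79.32170456]
optical axis in tool [9.51596617e-01 5.43528279e-06 3.07349767e-01] cam x [ 2.15775601e-04  9.99999742e-01 -6.85754914e-04]
[ 1.2800e+00 -4.1831e+02 -4.7650e+02 -8.3370e+01 -1.0000e-02  1.0000e-02]
```

```bash
python3 - <<'E'
from h import *
print(row([.505,.04,.24],7))
E
```

```text
[-8.7000e+00 -4.9488e+02 -5.0021e+02 -8.3370e+01 -1.0000e-02  1.0000e-02]
```

{"api": "send_rows", "payload": {
  "plan": [
    [0,-20,-20,-4,0,0],
    [-1,-60,-60,-10,0,0],
    [-2,-100,-101,-17,0,0],
    [-3,-142,-143,-24,0,0],
    [-4,-184,-185,-31,0,0],
    [-4,-226,-228,-38,0,0],
    [-5,-268,-271,-45,0,0],
    [-6,-310,-313,-52,0,0],
    [-6,-352,-356,-59,0,0],
    [-7,-394,-398,-66,0,0]
  ],
  "claw": 85,
  "newtons": 20
}}

```text
clock: 1.65
tcp_pos: [0.4303, -0.0804, 0.2387]
orientation: [0.454, 0.542, 0.453, -0.542]
wrist_force: [1.5, -1.6, 0.0]
finger_gap: 0.085
```

```bash
python3 - <<'E'
from h import *
print(pose()[0],row([.505,.04,.24],7))
E
```

```text
[ 0.4303162  -0.08041934  0.23865591] [-1.3300e+00  5.2300e+01 -1.3169e+02 -1.7150e+01  4.0000e-02 -7.0000e-02]
```

{"api": "send_rows", "payload": {
  "plan": [
    [0,12,-32,-5,0,0],
    [-1,24,-64,-9,0,0],
    [-1,36,-96,-13,0,0],
    [-1,47,-118,-16,0,0],
    [-1,52,-131,-17.2,0,0],
    [-1,52,-131,-17.2,0,0],
    [-1,52,-131,-17.2,0,0],
    [-1,52,-131,-17.2,0,0],
    [-1,52,-131,-17.2,0,0],
    [-1,52,-131,-17.2,0,0]
  ]
}}

```text
clock: 2.9
tcp_pos: [0.5041, 0.0369, 0.2394]
orientation: [0.529, 0.47, 0.529, -0.47]
wrist_force: [0.5, 0.4, -0.2]
finger_gap: 0.0848
```

```bash
python3 - <<'E'
from h import *
p,M=pose();print(p,np.degrees(np.arctan2(M[1,1],M[0,1])))
c=viewer.read_camera("wrist");im=c["frame"];cv2.imwrite("pics/w1.png",im);np.savez("w1.npz",**c)
crop(im,0,512,0,384,1.5,"pics/w1b.png")
e=np.load("est0.npz")
print(e["bar"],e["soc"])
E
```

```text
[0.50410416 0.03694891 0.23939645] 6.785875523304099
[ 0.52467944 -0.10528723  1.6942001 ] [0.48916748 0.17879233 1.79025873]
```

View pics/w1b.png

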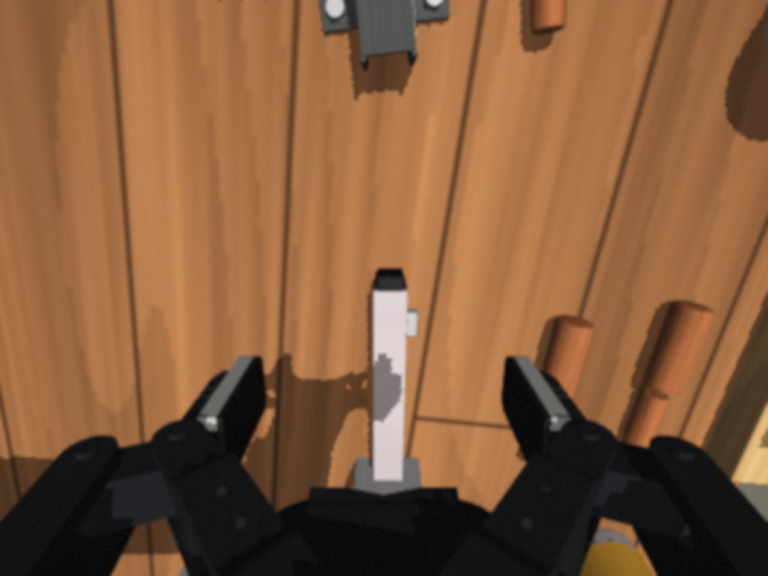

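```bash
python3 - <<'E'
from h import *
im=cv2.imread("pics/w1.png")
crop(im,205,310,0,75,7,"pics/w1s.png");crop(im,230,300,170,240,8,"pics/w1n.png");crop(im,225,295,285,335,8,"pics/w1p.png")
E
```

```text
(no output)
```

View pics/w1s.png

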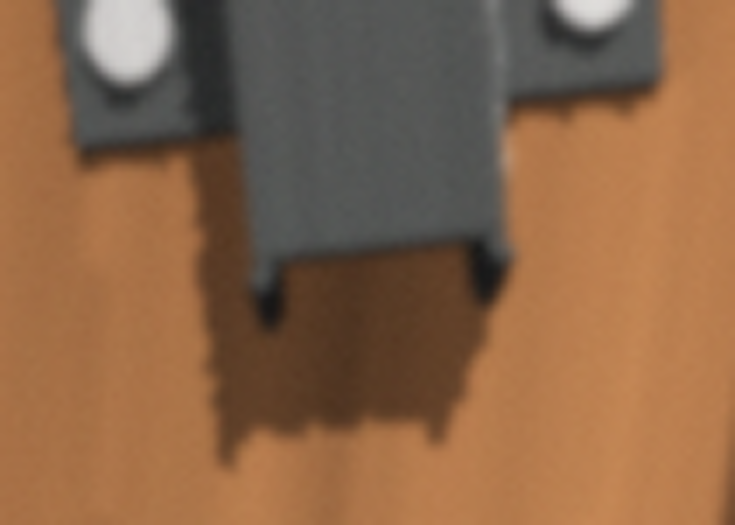

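View pics/w1n.png

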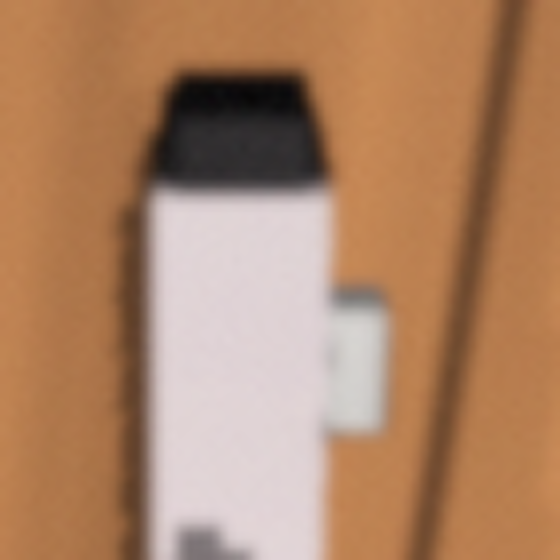

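View pics/w1p.png

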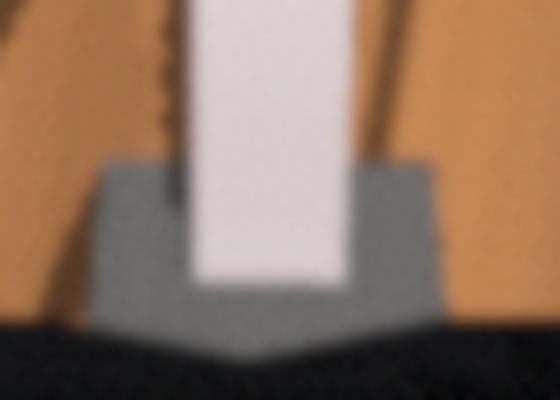

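```bash
cat > fit1.py <<'E'
from h import *
from scipy.optimize import least_squares
def tp(U,off,s): return [(U[0]+.5)/s-.5+off[0],(U[1]+.5)/s-.5+off[1]]
def W(p,X):
    c,s=np.cos(p[2]),np.sin(p[2]);return np.array([p[0]+c*X[0]-s*X[1],p[1]+s*X[0]+c*X[1],X[2]])
def fit(obs,p0,name):
    f=lambda p:np.concatenate([proj(c,W(p,X))[0]-np.array(uv) for c,uv,X in obs])
    r=least_squares(f,p0,loss="soft_l1"); print(name,r.x[:2].round(4),np.degrees(r.x[2]).round(2)); print(r.fun.reshape(-1,2).round(1).tolist()); return r.x
E
cat > f1.py <<'E'
from fit1 import *
w=dict(np.load("w1.npz"))
s=lambda *U:tp(U,(205,0),7);n=lambda *U:tp(U,(230,170),8);p=lambda *U:tp(U,(225,285),8)
bar=fit([(w,n(148,188),(.1,.015,.034)),(w,n(330,190),(.1,-.015,.034)),(w,n(387,308),(.077,-.026,.029)),(w,n(387,432),(.053,-.026,.029)),
 (w,p(190,283),(-.110,.015,.034)),(w,p(348,285),(-.110,-.015,.034)),(w,p(105,162),(-.110,.035,0)),(w,p(433,160),(-.110,-.035,0))],[.52,-.1,1.69],"bar")
soc=fit([(w,s(250,285),(0,.02,.041)),(w,s(510,258),(0,-.02,.041)),(w,s(275,255),(.003,.0162,.041)),(w,s(472,238),(.003,-.0162,.041)),(w,s(235,30),(.0345,.02,.041)),(w,s(82,152),(.03,.052,.01)),(w,s(658,88),(.03,-.052,.01))],[.489,.18,1.79],"soc")
np.savez("est1.npz",bar=bar,soc=soc)
E
python3 f1.py
```

```text
bar [ 0.5271 -0.1062] 96.6
[[0.2, 0.7], [-0.2, 0.5], [0.1, 0.2], [-0.4, 0.5], [0.5, -0.6], [-0.2, -0.8], [-0.2, -0.9], [0.1, -0.5]]
soc [0.4917 0.1771] 101.6
[[0.5, -0.2], [-0.8, 0.3], [0.0, 0.7], [1.1, 0.4], [-0.6, 0.5], [-3.5, -1.6], [1.7, -0.8]]
```

```bash
python3 - <<'E'
from h import *
print(pose()[0],row([.521,-.0536,.10],6.6),row([.521,-.0536,.0045],6.6))
E
```

```text
[0.50409491 0.03707307 0.23935832] [ 1.3937e+02  6.0400e+00  9.2020e+01  2.0000e-01  1.0000e-02 -1.0000e-02] [ 2.3487e+02  6.0300e+00  9.2010e+01  2.0000e-01  1.0000e-02 -1.0000e-02]
```

{"api": "send_rows", "payload": {
  "plan": [
    [15,1,20,0,0,0],
    [45,3,50,0,0,0],
    [85,5,80,0,0,0],
    [120,6,92,0.2,0,0],
    [150,6,92,0.2,0,0],
    [180,6,92,0.2,0,0],
    [205,6,92,0.2,0,0],
    [220,6,92,0.2,0,0],
    [225,6,92,0.2,0,0],
    [225,6,92,0.2,0,0]
  ]
}}

```text
clock: 4.2
tcp_pos: [0.5214, -0.0534, 0.0146]
orientation: [0.528, 0.47, 0.528, -0.47]
wrist_force: [-0.3, -0.5, -0.0]
finger_gap: 0.0847
```

```bash
python3 - <<'E'
from h import *
print(pose()[0],row([.521,-.0536,.0045],6.6))
c=viewer.read_camera("wrist");im=c["frame"];crop(im,100,420,150,384,2.4,"pics/w2.png")
E
```

```text
[ 0.52139324 -0.05342655  0.01459963] [ 1.01e+01 -4.10e-01  1.20e-01  3.00e-02  1.00e-02 -2.00e-02]
```

View pics/w2.png

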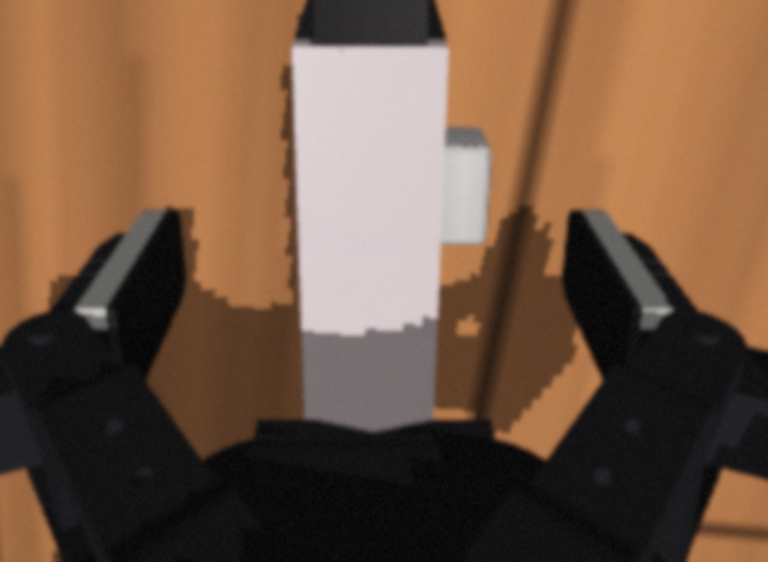

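{"api": "send_rows", "payload": {
  "plan": [
    [3,0,0,0,0,0],
    [6,-0.4,-1,0,0,0],
    [9,-0.4,-1,0,0,0],
    [10,-0.4,-1,0,0,0],
    [10,-0.4,-1,0,0,0],
    [10,-0.4,-1,0,0,0],
    [10,-0.4,-1,0,0,0],
    [10,-0.4,-1,0,0,0],
    [10,-0.4,-1,0,0,0],
    [10,-0.4,-1,0,0,0]
  ],
  "claw": 48
}}

```text
clock: 5.5
tcp_pos: [0.5206, -0.0525, 0.0043]
orientation: [0.528, 0.47, 0.528, -0.47]
wrist_force: [2.5, -0.3, 2.4]
finger_gap: 0.0478
```

{"api": "send_rows", "payload": {
  "plan": [
    [0,0,0,0,0,0],
    [0,0,0,0,0,0],
    [0,0,0,0,0,0],
    [0,0,0,0,0,0],
    [0,0,0,0,0,0],
    [0,0,0,0,0,0],
    [0,0,0,0,0,0],
    [0,0,0,0,0,0],
    [0,0,0,0,0,0],
    [0,0,0,0,0,0]
  ],
  "claw": 0,
  "newtons": 30
}}

```text
clock: 6.75
tcp_pos: [0.5193, -0.0524, 0.0044]
orientation: [0.528, 0.47, 0.529, -0.471]
wrist_force: [-1.1, 0.1, 5.1]
finger_gap: 0.0295
```

```bash
python3 - <<'E'
from h import *
s=get_state();print(pose()[0],s["finger_gap"],s["wrist_force"])
c=viewer.read_camera("wrist");im=c["frame"];crop(im,100,420,130,384,2.3,"pics/w3.png");np.savez("w3.npz",**c)
E
```

```text
[ 0.51930902 -0.05241564  0.00437124] 0.029504990819660078 [-1.07201994  0.08472327  5.05284088]
```

View pics/w3.png

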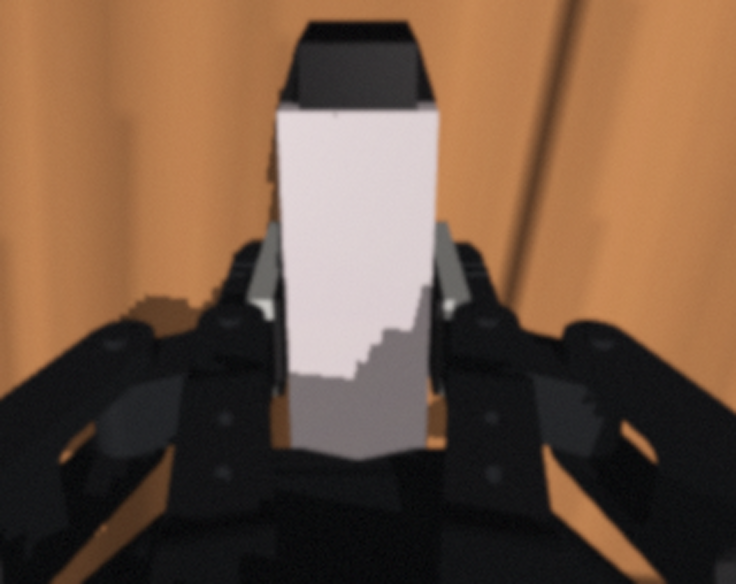

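```bash
python3 - <<'E'
from fit1 import *
w=dict(np.load("w3.npz"));p,M=pose()
for U in [(278,109),(437,109),(288,380),(430,380),(308,22),(407,22)]:
    X=atz(w,tp(U,(100,130),2.3),.034);print(U,X.round(4),((M.T@(X-p))*1000).round(1))
e=np.load("est1.npz");b=e["bar"];s=e["soc"]
print("nose edge per est1",W(b,(.1,0,.034)))
print("tool yaw",np.degrees(np.arctan2(M[1,1],M[0,1])))
c,sn=np.cos(s[2]),np.sin(s[2])
d=np.array([p[0]-s[0],p[1]-s[1]]);print("tcp in socket",d@[c,sn],d@[-sn,c])
E
```

```text
(278, 109) [ 0.4998 -0.0084  0.034 ] [-29.6 -14.4 -45.9]
(437, 109) [ 0.5293 -0.005   0.034 ] [-29.7  15.3 -45.9]
(288, 380) [ 0.5067 -0.069   0.034 ] [-29.6 -14.5  15.1]
(430, 380) [ 0.5372 -0.0654  0.034 ] [-29.7  16.2  15. ]
(308, 22) [0.5039 0.0083 0.034 ] [-29.6  -8.4 -62.1]
(407, 22) [0.5215 0.0104 0.034 ] [-29.7   9.3 -62.1]
nose edge per est1 [ 0.51557835 -0.0068646   0.034     ]
tool yaw 6.629599932732787
tcp in socket -0.23040303601729079 0.019079616999409566
```

```bash
python3 - <<'E'
from fit1 import *
s=np.load("est1.npz")["soc"];s[2]=np.radians(101.8)
t=W(s,(-.085,0,.0046));print(t,row(t,11.8))
E
```

```text
[0.50907678 0.09394556 0.0046    ] [-2.6000e-01  6.7000e+00 -1.4654e+02 -5.1700e+00 -0.0000e+00  1.2000e-01]
```

{"api": "send_rows", "payload": {
  "plan": [
    [-0.3,0.3,-8,-0.2,0,0],
    [-0.3,1,-26,-1,0,0],
    [-0.3,2,-46,-1.6,0,0],
    [-0.3,3,-66,-2.3,0,0],
    [-0.3,4,-86,-3,0,0],
    [-0.3,5,-106,-3.7,0,0],
    [-0.3,6,-126,-4.4,0,0],
    [-0.3,6.7,-140,-5,0,0],
    [-0.3,6.7,-146,-5.2,0,0],
    [-0.3,6.7,-146,-5.2,0,0]
  ]
}}

```text
clock: 8.05
tcp_pos: [0.5097, 0.0947, 0.0044]
orientation: [0.548, 0.446, 0.55, -0.445]
wrist_force: [-0.6, 3.6, 2.6]
finger_gap: 0.0297
```

```bash
python3 - <<'E'
from h import *
s=get_state();p,M=pose();print(p,np.degrees(np.arctan2(M[1,1],M[0,1])),s["finger_gap"],s["wrist_force"])
c=viewer.read_camera("wrist");im=c["frame"];crop(im,130,390,0,384,2,"pics/w4.png");np.savez("w4.npz",**c)
c=viewer.read_camera("top");im=c["frame"];crop(im,120,320,140,270,4,"pics/t4.png");np.savez("t4.npz",**c)
E
```

```text
[0.50967562 0.09469537 0.0043849 ] 11.901568526958064 0.029712161781213598 [-0.59340978  3.63565168  2.55177495]
```

View pics/w4.png

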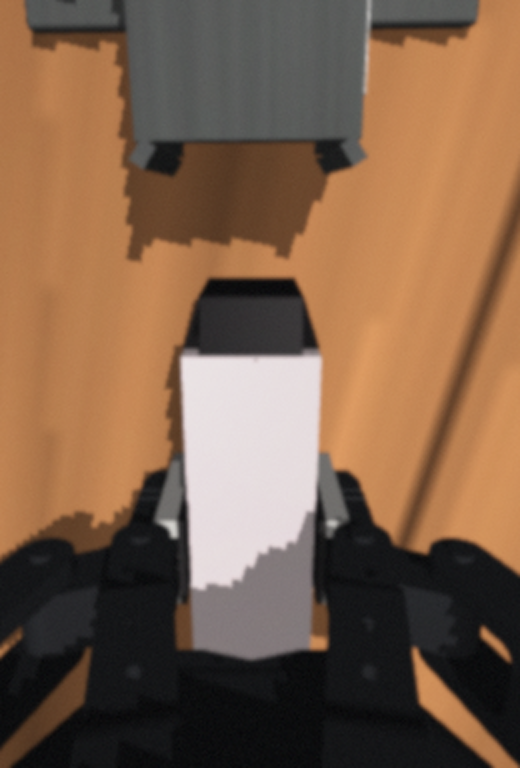

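View pics/t4.png

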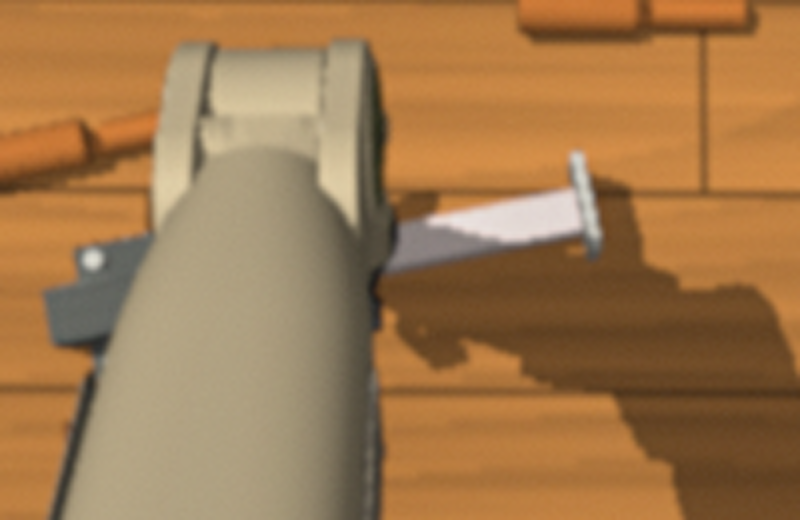

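```bash
python3 - <<'E'
from h import *
im=np.load("w4.npz")["frame"]
crop(im,185,325,0,95,5.7,"pics/w4s.png")
E
```

```text
(no output)
```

View pics/w4s.png

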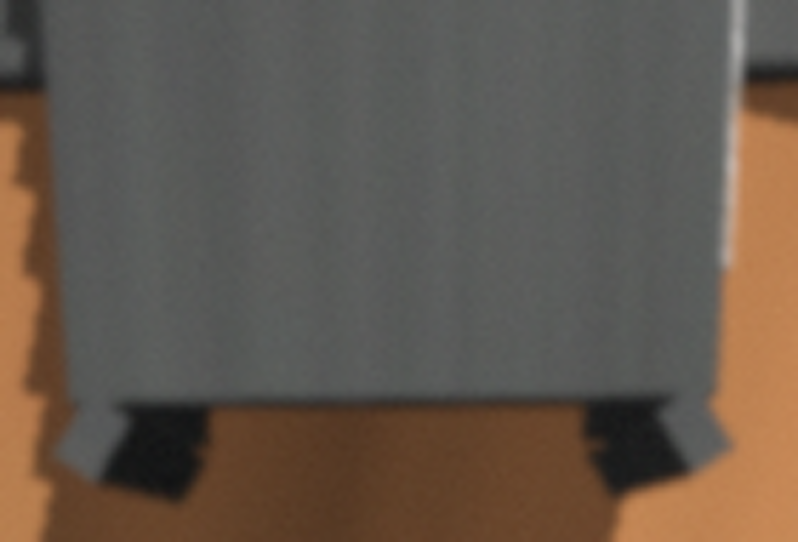

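```bash
python3 - <<'E'
from fit1 import *
w=dict(np.load("w4.npz"));p,M=pose()
for U in [(70,400),(718,397),(45,20),(732,20),(58,230),(722,230)]:
    X=atz(w,tp(U,(185,0),5.7),.041);print(U,X.round(4),((M.T@(X-p))*1000).round(1))
for U in [(181,354),(320,354),(190,600),(312,600)]:
    X=atz(w,tp(U,(130,0),2),.034);print("bar",U,((M.T@(X-p))*1000).round(1))
E
```

```text
(70, 400) [0.4715 0.1764 0.041 ] [-36.4 -20.6 -88.4]
(718, 397) [0.5114 0.1851 0.041 ] [-36.4  20.3 -88.6]
(45, 20) [0.4671 0.1967 0.041 ] [ -36.4  -20.7 -109.1]
(732, 20) [0.5068 0.2051 0.041 ] [ -36.4   19.8 -109.2]
(58, 230) [0.4694 0.1858 0.041 ] [-36.4 -20.7 -98. ]
(722, 230) [0.5092 0.1942 0.041 ] [-36.4  19.9 -98. ]
bar (181, 354) [-29.5 -14.6 -46.5]
bar (320, 354) [-29.5  15.3 -46.5]
bar (190, 600) [-29.7 -14.7  17.5]
bar (312, 600) [-29.7  15.8  17.5]
```

{"api": "send_rows", "payload": {
  "plan": [
    [0,-0.4,-3,0,0,0],
    [0,-0.7,-8,0,0,0],
    [0,-0.7,-14,0,0,0],
    [0,-0.7,-20,0,0,0],
    [0,-0.7,-26,0,0,0],
    [0,-0.7,-32,0,0,0],
    [0,-0.7,-37,0,0,0],
    [0,-0.7,-41,0,0,0],
    [0,-0.7,-44,0,0,0],
    [0,-0.7,-44,0,0,0]
  ]
}}

```text
clock: 9.4
tcp_pos: [0.5004, 0.1369, 0.0045]
orientation: [0.549, 0.446, 0.549, -0.446]
wrist_force: [-0.8, 1.4, -1.9]
finger_gap: 0.0297
```

```bash
python3 - <<'E'
from h import *
s=get_state();p,M=pose();print(p,np.degrees(np.arctan2(M[1,1],M[0,1])),s["finger_gap"],"F tool",M.T@s["wrist_force"])
c=viewer.read_camera("wrist");im=c["frame"];crop(im,130,390,60,384,2.2,"pics/w5.png");np.savez("w5.npz",**c)
E
```

```text
[0.50039615 0.13687606 0.0044818 ] 11.850200264692319 0.029721847417958875 F tool [ 1.85429149 -0.49946226 -1.54139275]
```

View pics/w5.png

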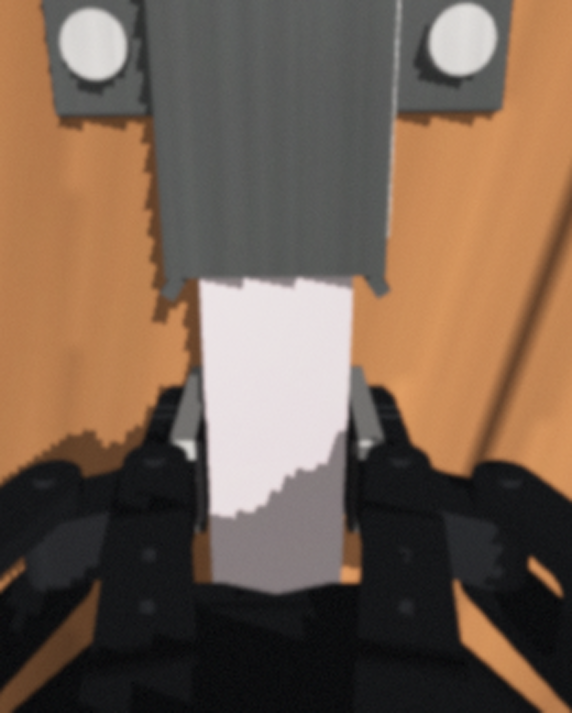

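{"api": "send_rows", "payload": {
  "plan": [
    [0,0,-1,0,0,0],
    [0,0,-3,0,0,0],
    [0,0,-5,0,0,0],
    [0,0,-7,0,0,0],
    [0,0,-9,0,0,0],
    [0,0,-11,0,0,0],
    [0,0,-13,0,0,0],
    [0,0,-14,0,0,0],
    [0,0,-15,0,0,0],
    [0,0,-15,0,0,0]
  ]
}}

```text
clock: 10.7
tcp_pos: [0.4975, 0.1512, 0.0046]
orientation: [0.549, 0.446, 0.549, -0.446]
wrist_force: [0.1, -0.3, -2.6]
finger_gap: 0.0297
```

{"api": "send_rows", "payload": {
  "plan": [
    [0,0,-0.5,0,0,0],
    [0,0,-1,0,0,0],
    [0,0,-1.5,0,0,0],
    [0,0,-2,0,0,0],
    [0,0,-2.5,0,0,0],
    [0,0,-3,0,0,0],
    [0,0,-3.5,0,0,0],
    [0,0,-4,0,0,0],
    [0,0,-4.5,0,0,0],
    [0,0,-5,0,0,0]
  ]
}}

```text
clock: 11.95
tcp_pos: [0.4966, 0.1559, 0.0046]
orientation: [0.549, 0.446, 0.549, -0.446]
wrist_force: [-0.1, -0.1, -2.3]
finger_gap: 0.0291
```

```bash
python3 - <<'E'
from fit1 import *
s=get_state();p,M=pose();print(p,s["finger_gap"],"F tool",M.T@s["wrist_force"],M.T@s["ft_torque"])
c=viewer.read_camera("wrist");im=c["frame"];crop(im,160,360,150,300,4,"pics/w6.png");np.savez("w6.npz",**c)
E
```

```text
[0.49655491 0.15592875 0.00456245] 0.029066584419100223 F tool [ 2.29348733 -0.1219274   0.02561588] [ 0.00705679 -0.03074346 -0.01351523]
```

View pics/w6.png

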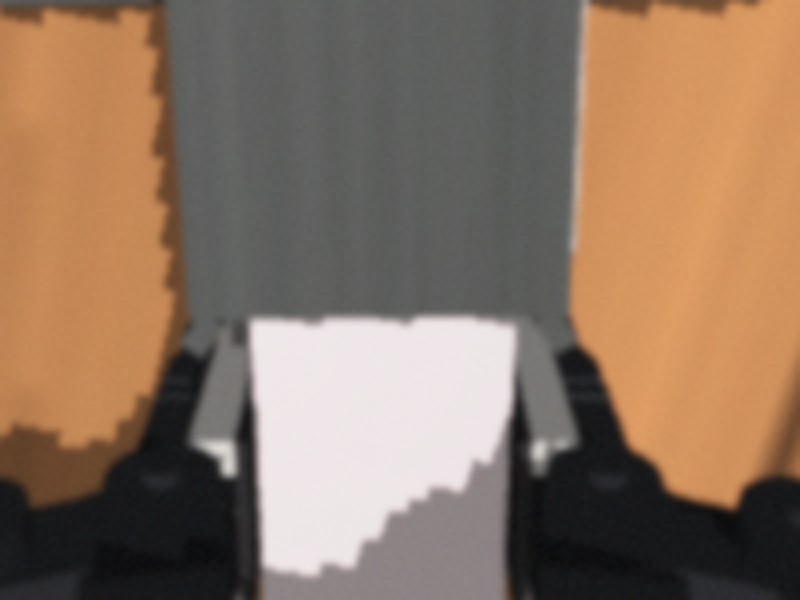

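{"api": "send_rows", "payload": {
  "plan": [
    [0,0,-0.5,0,0,0],
    [0,0,-1,0,0,0],
    [0,0,-1.5,0,0,0],
    [0,0,-2,0,0,0],
    [0,0,-2.5,0,0,0],
    [0,0,-3,0,0,0],
    [0,0,-3.4,0,0,0],
    [0,0,-3.8,0,0,0],
    [0,0,-4,0,0,0],
    [0,0,-4,0,0,0]
  ]
}}

```text
clock: 13.25
tcp_pos: [0.4958, 0.1598, 0.0046]
orientation: [0.549, 0.446, 0.549, -0.446]
wrist_force: [-0.2, -0.8, -3.0]
finger_gap: 0.0294
```

```bash
python3 - <<'E'
from fit1 import *
s=get_state();p,M=pose();print(p,s["finger_gap"],"F tool",M.T@s["wrist_force"],M.T@s["ft_torque"])
c=viewer.read_camera("wrist");im=c["frame"];crop(im,160,360,150,300,4,"pics/w7.png");np.savez("w7.npz",**c)
c=viewer.read_camera("side");im=c["frame"];crop(im,200,350,90,210,5,"pics/s7.png")
E
```

```text
[0.49575791 0.15984328 0.00457287] 0.029408152333491113 F tool [ 3.02553511 -0.33777239  0.7674599 ] [ 0.05212543  0.02646044 -0.06083736]
```

View pics/w7.png

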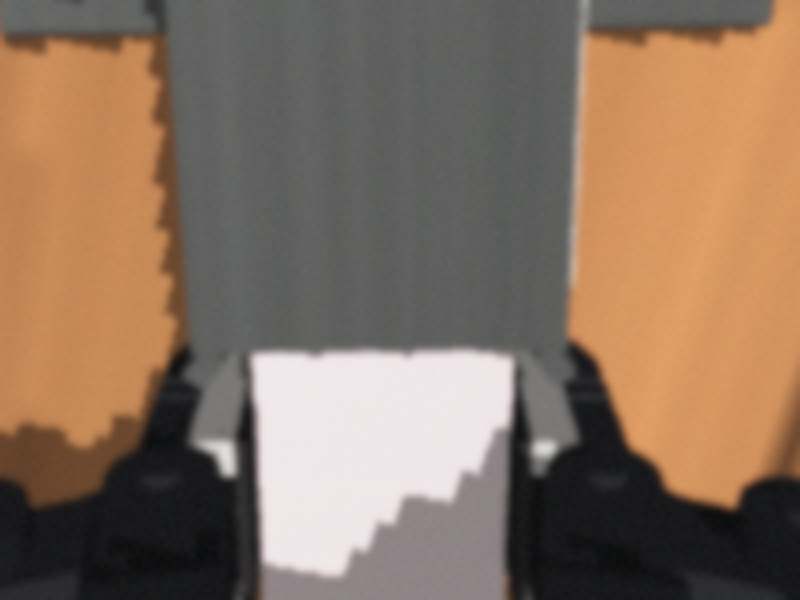

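View pics/s7.png

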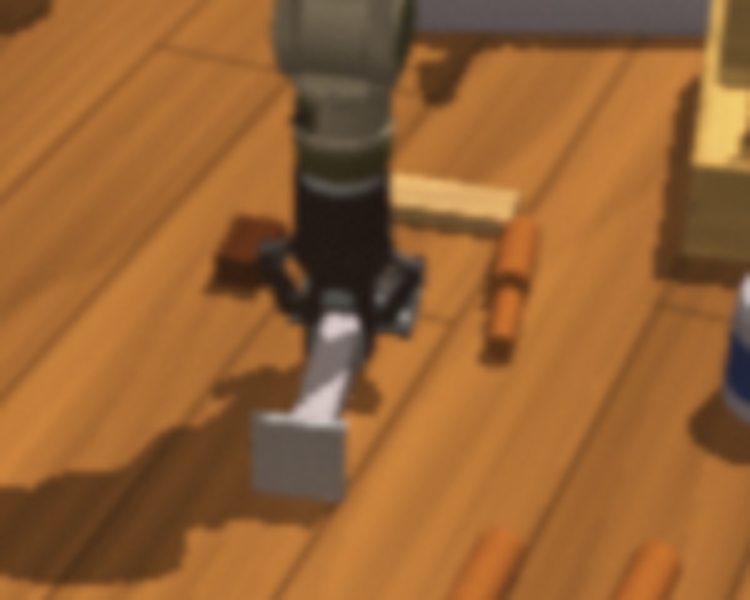

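{"api": "send_rows", "payload": {
  "plan": [
    [0,0,-0.5,0,0,0],
    [0,0,-1,0,0,0],
    [0,0,-1.5,0,0,0],
    [0,0,-2,0,0,0],
    [0,0,-2.5,0,0,0],
    [0,0,-3,0,0,0],
    [0,0,-3.5,0,0,0],
    [0,0,-4,0,0,0],
    [0,0,-4.4,0,0,0],
    [0,0,-4.7,0,0,0]
  ]
}}

```text
clock: 14.6
tcp_pos: [0.4948, 0.1644, 0.0046]
orientation: [0.549, 0.446, 0.549, -0.446]
wrist_force: [0.3, -0.4, -3.7]
finger_gap: 0.0296
```

```bash
python3 - <<'E'
from fit1 import *
s=get_state();p,M=pose();print(p,s["finger_gap"],"F tool",M.T@s["wrist_force"],M.T@s["ft_torque"])
c=viewer.read_camera("wrist");im=c["frame"];crop(im,160,360,150,300,4,"pics/w8.png");np.savez("w8.npz",**c)
E
```

```text
[0.49476927 0.16444381 0.0045588 ] 0.029551938745416076 F tool [3.7486838  0.18190208 0.44050878] [-0.00069282 -0.09059299 -0.01837459]
```

View pics/w8.png

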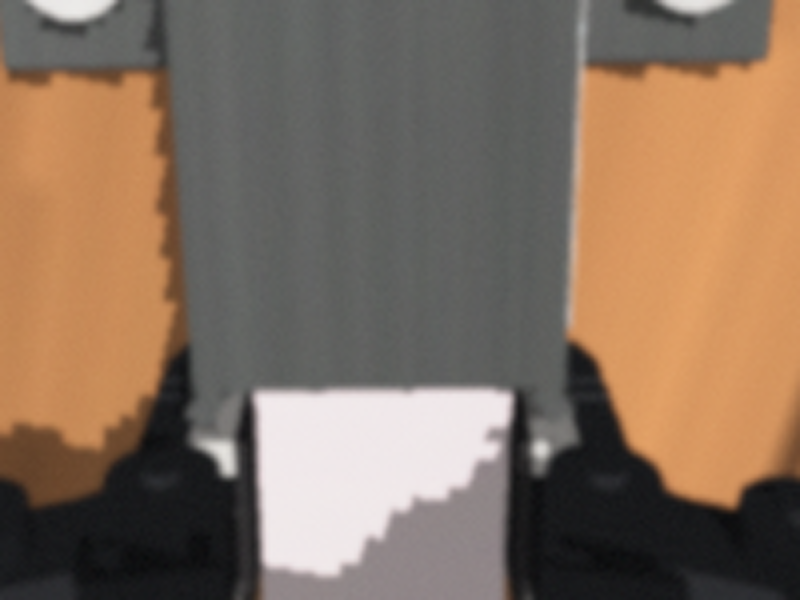

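```bash
python3 - <<'E'
from fit1 import *
w=dict(np.load("w8.npz"));p,M=pose()
for U,z in [((190,390),.041),((565,390),.041),((240,440),.041),((545,425),.041)]:
    X=atz(w,tp(U,(160,150),4),z);print(U,((M.T@(X-p))*1000).round(1))
# predicted pixel of pad front lower/upper & button
for q in [(-3,15,-11),(-30,15,-11),(-19,15,-11),(-36,20,-14)]:
    uv=proj(w,M@(np.array(q)/1000)+p)[0];print(q,((uv-[160,150])*4).round())
E
```

```text
(190, 390) [-36.4 -20.6 -15.8]
(565, 390) [-36.4  20.6 -15.8]
(240, 440) [-36.4 -15.4  -9.5]
(545, 425) [-36.4  18.6 -11.4]
(-3, 15, -11) [484. 295.]
(-30, 15, -11) [505. 396.]
(-19, 15, -11) [495. 351.]
(-36, 20, -14) [557. 401.]
```

{"api": "send_rows", "payload": {
  "plan": [
    [0,0,0,0,0,0],
    [0,0,0,0,0,0],
    [0,0,0,0,0,0],
    [0,0,0,0,0,0],
    [0,0,4,0,0,0],
    [0,0,14,0,0,0],
    [0,0,28,0,0,0],
    [0,0,44,0,0,0],
    [0,0,60,0,0,0],
    [0,0,74,0,0,0]
  ],
  "claw": 54
}}

```text
clock: 15.9
tcp_pos: [0.5103, 0.0906, 0.0046]
orientation: [0.549, 0.446, 0.549, -0.446]
wrist_force: [-0.1, 0.2, -0.0]
finger_gap: 0.0538
```

```bash
python3 - <<'E'
from fit1 import *
s=get_state();p,M=pose();print(p,s["finger_gap"],"F tool",M.T@s["wrist_force"])
c=viewer.read_camera("wrist");im=c["frame"];crop(im,130,390,60,384,2.2,"pics/w9.png");np.savez("w9.npz",**c)
E
```

```text
[0.51028234 0.09057495 0.00459354] 0.05382003514371759 F tool [ 0.01511247 -0.07831823 -0.23609011]
```

View pics/w9.png

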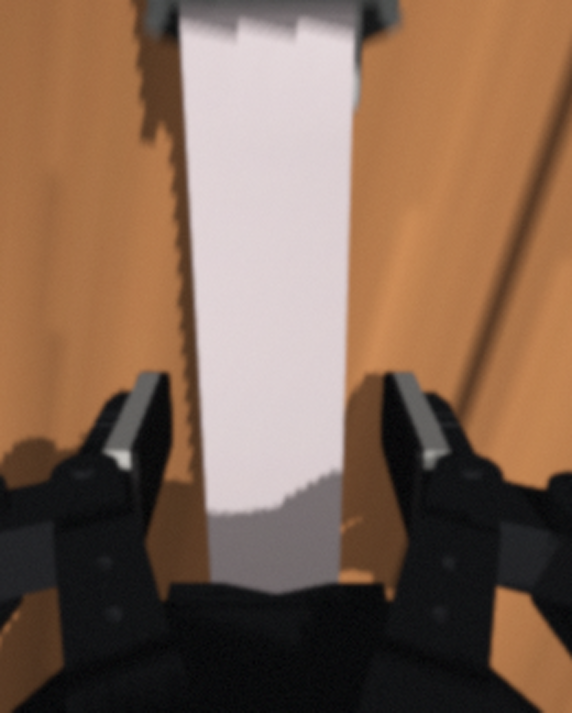

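```bash
python3 - <<'E'
from fit1 import *
w=dict(np.load("w9.npz"));p,M=pose()
for U in [(181,30),(358,30),(198,350),(346,350),(208,560),(341,560)]:
    X=atz(w,tp(U,(130,60),2.2),.034);print(U,((M.T@(X-p))*1000).round(1))
E
```

```text
(181, 30) [-29.5 -16.4 -88.5]
(358, 30) [-29.5  14.5 -88.5]
(198, 350) [-29.4 -15.8 -27.4]
(346, 350) [-29.4  14.6 -27.5]
(208, 560) [-29.4 -15.5  26. ]
(341, 560) [-29.4  15.5  25.9]
```

{"api": "send_rows", "payload": {
  "plan": [
    [0,0,10,0,0,0],
    [0,0,22,-0.3,0,0],
    [0,0,28,-0.3,0,0],
    [0,0,30,-0.3,0,0],
    [0,0,30,-0.3,0,0],
    [0,0,30,-0.3,0,0],
    [0,0,30,-0.3,0,0],
    [0,0,30,-0.3,0,0],
    [0,0,30,-0.3,0,0],
    [0,0,30,-0.3,0,0]
  ]
}}

```text
clock: 17.2
tcp_pos: [0.5161, 0.0627, 0.0046]
orientation: [0.55, 0.444, 0.55, -0.444]
wrist_force: [0.3, -0.0, 0.9]
finger_gap: 0.054
```

{"api": "send_rows", "payload": {
  "plan": [
    [0,0,0,0,0,0],
    [0,0,0,0,0,0],
    [0,0,0,0,0,0],
    [0,0,0,0,0,0],
    [0,0,0,0,0,0],
    [0,0,0,0,0,0],
    [0,0,0,0,0,0],
    [0,0,0,0,0,0],
    [0,0,0,0,0,0],
    [0,0,0,0,0,0]
  ],
  "claw": 0,
  "newtons": 35
}}

```text
clock: 18.45
tcp_pos: [0.516, 0.0626, 0.0047]
orientation: [0.55, 0.444, 0.55, -0.444]
wrist_force: [-2.0, -1.4, 5.1]
finger_gap: 0.029
```

```bash
python3 - <<'E'
from fit1 import *
s=get_state();p,M=pose();print(p,np.degrees(np.arctan2(M[1,1],M[0,1])),s["finger_gap"],"F tool",M.T@s["wrist_force"],M.T@s["ft_torque"])
E
```

```text
[0.51599346 0.06256758 0.00466541] 12.125060475997556 0.029021461927737476 F tool [-5.07789324 -2.27244492  0.91723107] [-0.30747906 -0.12618133 -0.50894887]
```

{"api": "send_rows", "payload": {
  "plan": [
    [0,0,-0.5,0,0,0],
    [0,0,-1,0,0,0],
    [0,0,-2,0,0,0],
    [0,0,-3,0,0,0],
    [0,0,-4,0,0,0],
    [0,0,-5,0,0,0],
    [0,0,-6,0,0,0],
    [0,0,-7,0,0,0],
    [0,0,-8,0,0,0],
    [0,0,-9,0,0,0]
  ]
}}

```text
clock: 19.7
tcp_pos: [0.5145, 0.0697, 0.0046]
orientation: [0.551, 0.444, 0.549, -0.446]
wrist_force: [-1.8, -8.2, 4.6]
finger_gap: 0.0296
```

```bash
python3 - <<'E'
from fit1 import *
s=get_state();p,M=pose();print(p,s["finger_gap"],"F tool",M.T@s["wrist_force"],M.T@s["ft_torque"])
c=viewer.read_camera("wrist");im=c["frame"];crop(im,130,390,0,300,2.4,"pics/w10.png");np.savez("w10.npz",**c)
E
```

```text
[0.5144515  0.06966187 0.0046271 ] 0.029634230875278743 F tool [-4.60224463 -3.49671358  7.61722382] [-0.43728296 -1.33313203 -0.67876843]
```

View pics/w10.png

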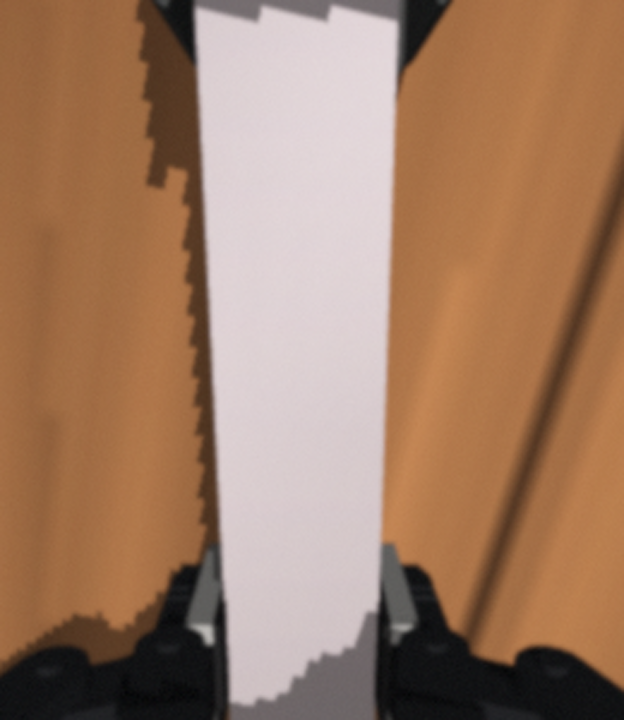

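{"api": "send_rows", "payload": {
  "plan": [
    [0,-0.2,-2,0,0,0],
    [0,-0.4,-5,0,0,0],
    [0,-0.5,-8,0,0,0],
    [0,-0.5,-11,0,0,0],
    [0,-0.5,-14,0,0,0],
    [0,-0.5,-17,0,0,0],
    [0,-0.5,-20,0,0,0],
    [0,-0.5,-23,0,0,0],
    [0,-0.5,-26,0,0,0],
    [0,-0.5,-28,0,0,0]
  ]
}}

```text
clock: 21.0
tcp_pos: [0.5082, 0.0971, 0.0047]
orientation: [0.551, 0.444, 0.549, -0.446]
wrist_force: [-1.5, -7.6, 4.8]
finger_gap: 0.0293
```

```bash
python3 - <<'E'
from fit1 import *
s=get_state();p,M=pose();print(p,s["finger_gap"],"F tool",M.T@s["wrist_force"],M.T@s["ft_torque"])
c=viewer.read_camera("wrist");im=c["frame"];crop(im,130,390,0,300,2.4,"pics/w11.png");np.savez("w11.npz",**c)
c=viewer.read_camera("side");im=c["frame"];crop(im,200,350,90,210,5,"pics/s11.png")
c=viewer.read_camera("top");im=c["frame"];crop(im,120,320,140,270,4,"pics/t11.png")
E
```

```text
[0.50823371 0.0970528  0.00466357] 0.029304596305052832 F tool [-4.79085346 -3.05503571  7.09542596] [-0.34976    -1.31441964 -0.5746789 ]
```

View pics/w11.png

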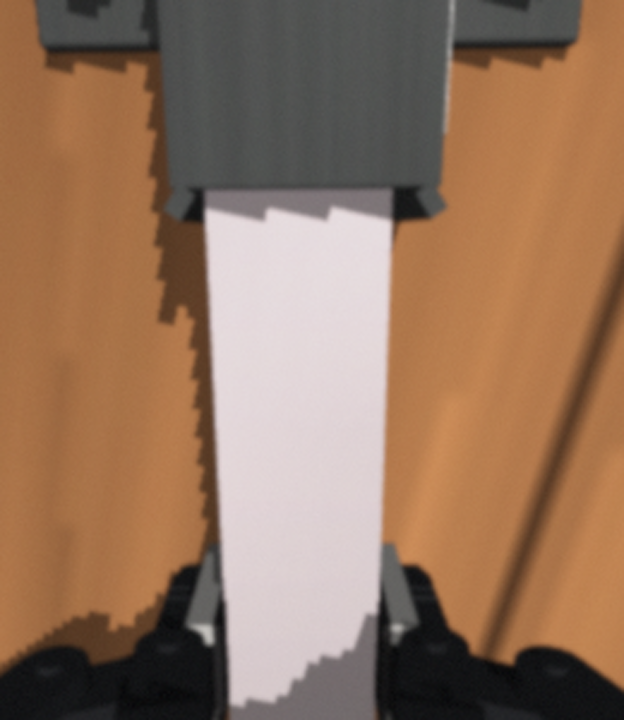

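View pics/s11.png

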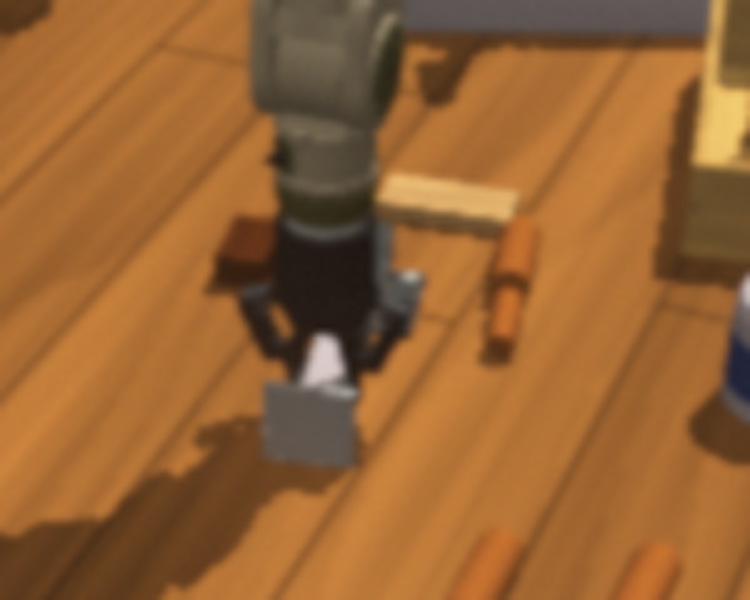

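View pics/t11.png

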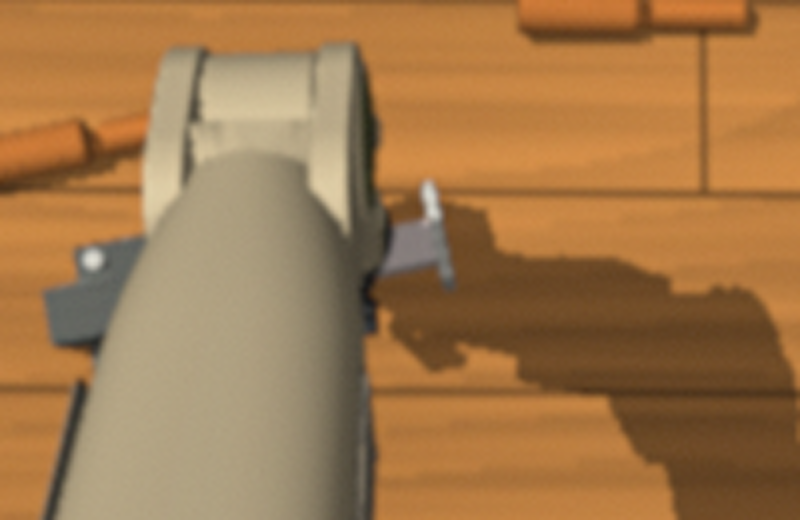

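```bash
python3 - <<'E'
from fit1 import *
w=dict(np.load("w11.npz"));p,M=pose()
g1=np.array([0.49476927,0.16444381]);g2=np.array([0.51599346,0.06256758])
gx=54.1-np.linalg.norm(g1-g2)*1000
for U in [(172,187),(440,187)]:
    X=atz(w,tp(U,(130,0),2.4),.041);q=(M.T@(X-p))*1000;print(q.round(1))
print("grip bar x",gx,"button centre past roof edge",65-gx+q[2])
E
```

```text
[-36.6 -18.9 -85. ]
[-36.6  21.4 -85.1]
grip bar x -49.963598247268955 button centre past roof edge 29.911425706389466
```

{"api": "send_rows", "payload": {
  "plan": [
    [0,0,-1,0,0,0],
    [0,0,-3,0,0,0],
    [0,0,-5,0,0,0],
    [0,0,-7,0,0,0],
    [0,0,-9,0,0,0],
    [0,0,-11,0,0,0],
    [0,0,-13,0,0,0],
    [0,0,-14.5,0,0,0],
    [0,0,-16,0,0,0],
    [0,0,-17,0,0,0]
  ]
}}

```text
clock: 22.4
tcp_pos: [0.5045, 0.1136, 0.0046]
orientation: [0.551, 0.444, 0.549, -0.446]
wrist_force: [-0.7, -7.6, 4.9]
finger_gap: 0.0294
```

```bash
cat > chk.py <<'E'
from fit1 import *
import sys
s=get_state();p,M=pose();print(s["clock"],p,s["finger_gap"],"F tool",(M.T@s["wrist_force"]).round(2),(M.T@s["ft_torque"]).round(2))
w=dict(np.load("w11.npz"));print("adv since w11",np.linalg.norm(p[:2]-[0.50823371,0.0970528])*1000)
c=viewer.read_camera("wrist");im=c["frame"];n=sys.argv[1]
crop(im,180,360,0,140,4.2,f"pics/w{n}.png");np.savez(f"w{n}.npz",**c)
E
python3 chk.py 12
```

```text
22.4 [0.50453156 0.11359488 0.00464421] 0.029402019659401646 F tool [-4.86 -2.31  7.32] [-0.29 -1.32 -0.6 ]
adv since w11 16.951296174827
```

View pics/w12.png

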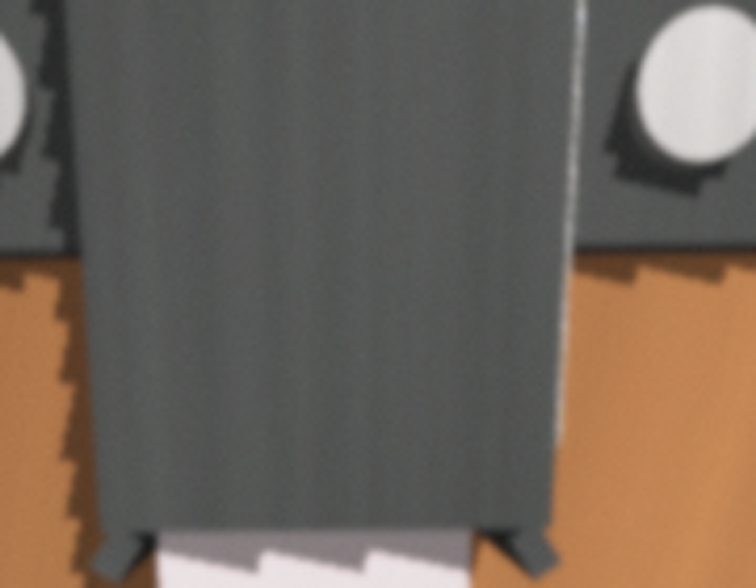

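{"api": "send_rows", "payload": {
  "plan": [
    [0,0,-0.5,0,0,0],
    [0,0,-1,0,0,0],
    [0,0,-1.5,0,0,0],
    [0,0,-2,0,0,0],
    [0,0,-2.5,0,0,0],
    [0,0,-2.5,0,0,0],
    [0,0,-2.5,0,0,0],
    [0,0,-2.5,0,0,0],
    [0,0,-2.5,0,0,0],
    [0,0,-2.5,0,0,0]
  ]
}}

```text
clock: 23.7
tcp_pos: [0.504, 0.116, 0.0047]
orientation: [0.551, 0.444, 0.549, -0.446]
wrist_force: [-1.6, -8.9, 4.7]
finger_gap: 0.0292
```

```bash
python3 chk.py 13
```

```text
23.7 [0.50401646 0.11600474 0.0046649 ] 0.029195025899226616 F tool [-4.68 -3.47  8.4 ] [-0.32 -1.36 -0.61]
adv since w11 19.415485861030824
```

{"api": "send_rows", "payload": {
  "plan": [
    [0,0,-0.5,0,0,0],
    [0,0,-1,0,0,0],
    [0,0,-1.5,0,0,0],
    [0,0,-2,0,0,0],
    [0,0,-2,0,0,0],
    [0,0,-2,0,0,0],
    [0,0,-2,0,0,0],
    [0,0,-2,0,0,0],
    [0,0,-2,0,0,0],
    [0,0,-2,0,0,0]
  ]
}}

```text
clock: 25.0
tcp_pos: [0.5035, 0.118, 0.0047]
orientation: [0.551, 0.444, 0.549, -0.446]
wrist_force: [-1.6, -7.5, 5.4]
finger_gap: 0.0294
```

```bash
python3 chk.py 14
```

```text
25.0 [0.50353945 0.11799029 0.00466186] 0.029424192457409543 F tool [-5.35 -3.13  7.04] [-0.35 -1.3  -0.6 ]
adv since w11 21.457275140681112
```

View pics/w14.png

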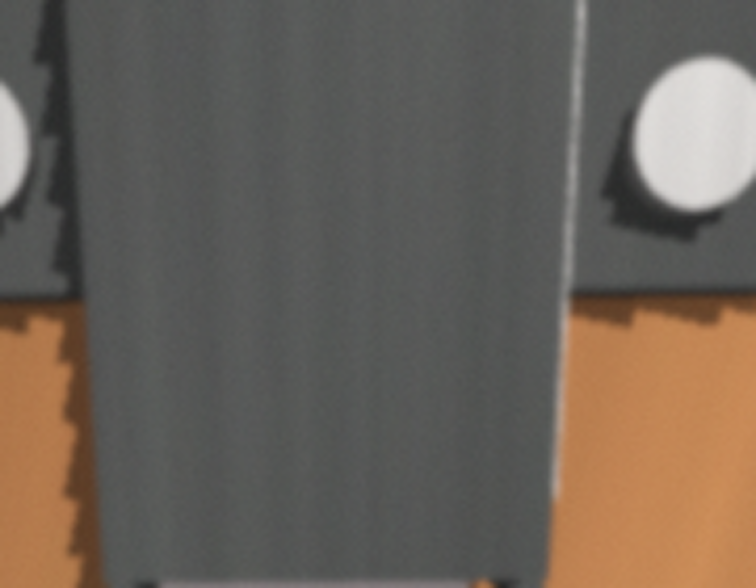

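Still sliding at 7 N, no button visible. Continue in 2 mm steps.

{"api": "send_rows", "payload": {
  "plan": [
    [0,0,-0.5,0,0,0],
    [0,0,-1,0,0,0],
    [0,0,-1.5,0,0,0],
    [0,0,-2,0,0,0],
    [0,0,-2,0,0,0],
    [0,0,-2,0,0,0],
    [0,0,-2,0,0,0],
    [0,0,-2,0,0,0],
    [0,0,-2,0,0,0],
    [0,0,-2,0,0,0]
  ]
}}

```text
clock: 26.3
tcp_pos: [0.5033, 0.1219, 0.0047]
orientation: [0.55, 0.445, 0.55, -0.444]
wrist_force: [3.0, -1.8, 1.0]
finger_gap: 0.0296
```

```bash
python3 chk.py 15
```

```text
26.3 [0.50329598 0.12194206 0.00467532] 0.029561130333617295 F tool [-0.97  2.55  2.38] [ 0.04 -0.39  0.44]
adv since w11 25.37432783521026
```

View pics/w15.png

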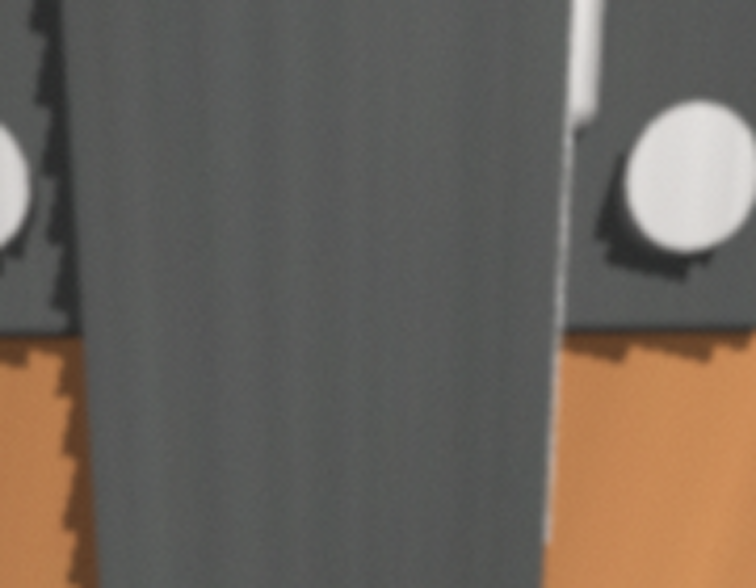

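```bash
python3 - <<'E'
from h import *
c=viewer.read_camera("side");im=c["frame"];crop(im,220,320,110,190,7.5,"pics/s15.png")
im=np.load("w15.npz")["frame"];crop(im,280,360,0,80,8,"pics/w15b.png")
E
```

```text
(no output)
```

View pics/s15.png

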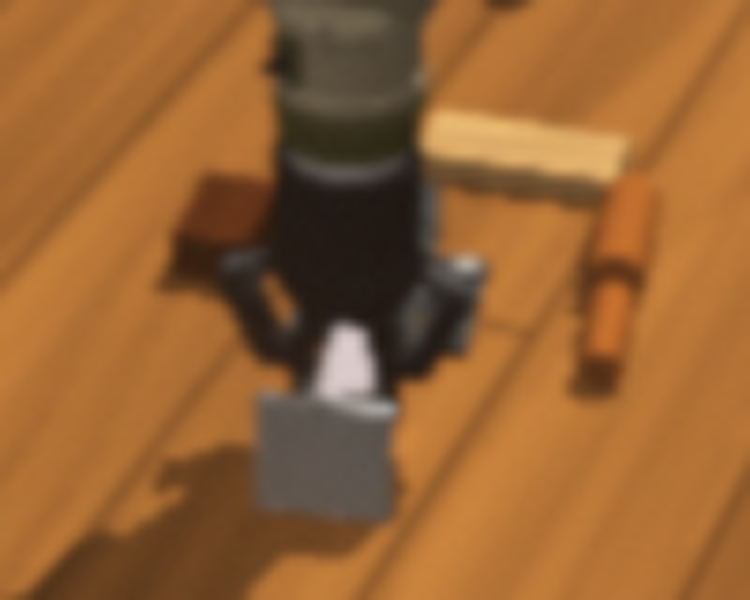

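View pics/w15b.png

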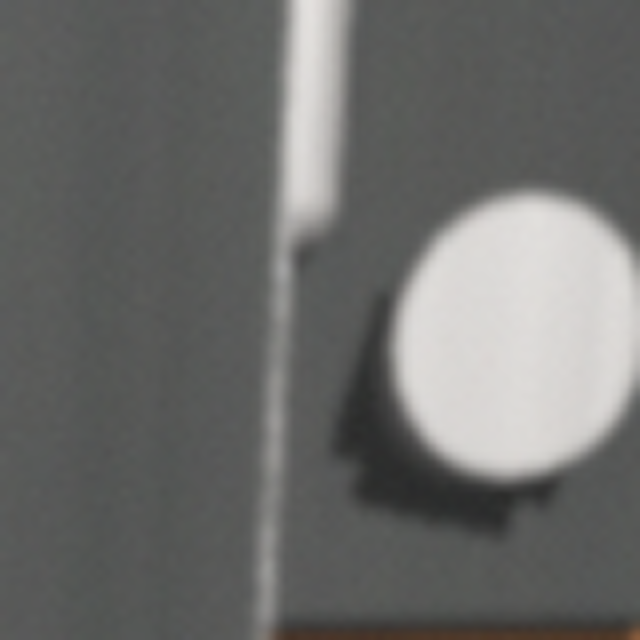

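The button is out through the wall (bright block at about (585,60) in the crop), and the push force fell from 7 N to 2 N. Releasing now.

{"api": "send_rows", "payload": {
  "plan": [
    [0,0,0,0,0,0],
    [0,0,0,0,0,0],
    [0,0,0,0,0,0],
    [0,0,0,0,0,0],
    [0,0,0,0,0,0],
    [0,0,0,0,0,0],
    [-5,0,0,0,0,0],
    [-15,0,0,0,0,0],
    [-30,0,0,0,0,0],
    [-50,0,0,0,0,0]
  ],
  "claw": 60
}}

```text
clock: 27.65
tcp_pos: [0.5029, 0.1217, 0.0558]
orientation: [0.55, 0.444, 0.55, -0.444]
wrist_force: [0.2, 1.3, 1.2]
finger_gap: 0.06
```

{"api": "send_rows", "payload": {
  "plan": [
    [-20,0,0,0,0,0],
    [-50,0,0,0,0,0],
    [-85,0,5,0,0,0],
    [-120,0,20,0,0,0],
    [-150,0,45,0,0,0],
    [-170,0,80,0,0,0],
    [-170,0,115,0,0,0],
    [-170,0,145,0,0,0],
    [-170,0,160,0,0,0],
    [-170,0,160,0,0,0]
  ]
}}

```text
clock: 28.9
tcp_pos: [0.5365, -0.0353, 0.225]
orientation: [0.55, 0.445, 0.55, -0.445]
wrist_force: [-0.7, 0.1, -0.2]
finger_gap: 0.0599
```

```bash
python3 - <<'E'
from h import *
s=get_state();print(s["clock"],s["tcp_pos"],s["wrist_force"],s["finger_gap"])
c=viewer.read_camera("wrist");im=c["frame"];crop(im,150,350,0,180,4,"pics/w20.png")
c=viewer.read_camera("side");im=c["frame"];crop(im,200,350,90,210,5,"pics/s20.png")
c=viewer.read_camera("top");im=c["frame"];crop(im,80,280,140,270,4,"pics/t20.png")
E
```

```text
28.9 [ 0.53654061 -0.03525089  0.22501306] [-0.67619001  0.08257618 -0.20037541] 0.05986564676620425
```

View pics/w20.png

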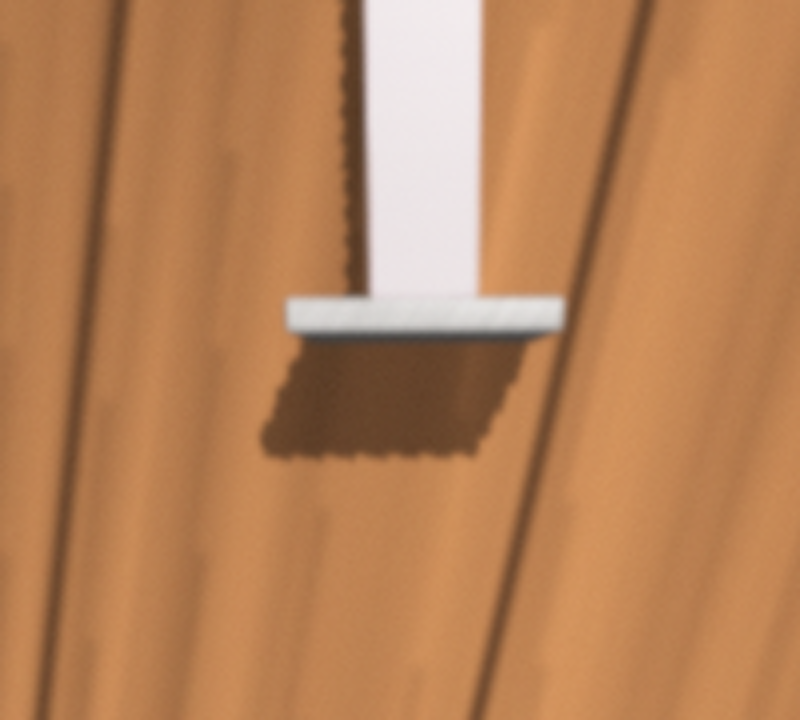

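View pics/s20.png

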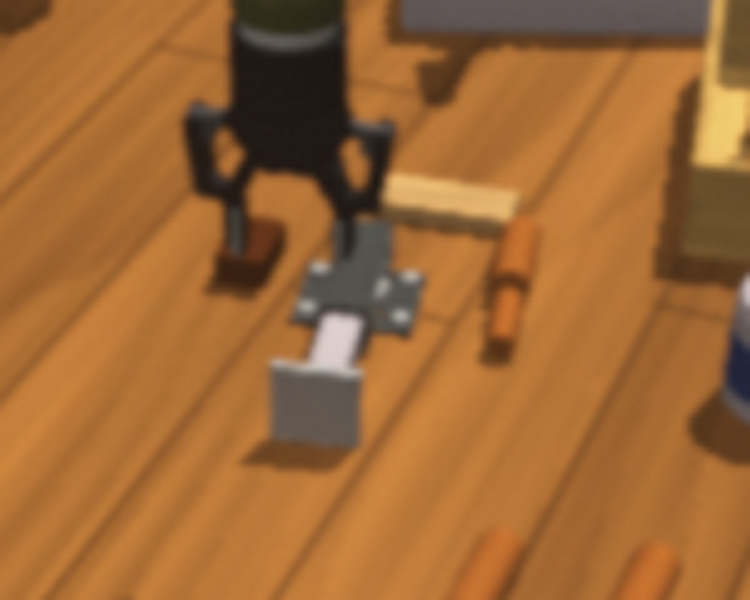

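View pics/t20.png

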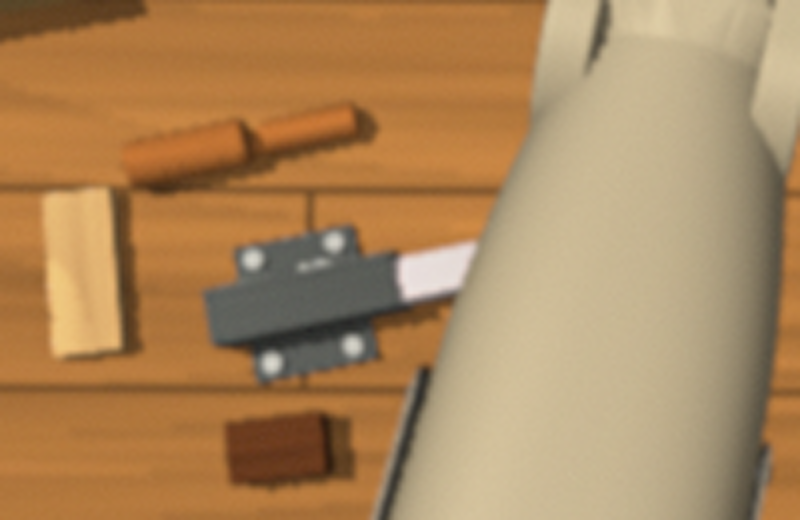

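```bash
python3 -c "
from workcell import job,get_state
print(job.hand_in(),get_state()['clock'])"
```

```text
the job is handed in; nothing more can be done
the job is handed in; nothing more can be done
```

The length-stop bar is in the socket with its button popped out through the hole in the side wall, and the job is handed in at about 29 s of the 69 s allowed.

- **Choosing and entering:** I took the bar nearest the base. I dragged it flat along the bench to the mouth and squeezed the button flush between the fingers. It then went under the mouth's edge with almost no push.
- **Sliding in:** I regripped farther back and slid the bar in. Each move's end reading showed about 7 to 8.4 N of push, against the 25 N limit. The last stretch went in steps of about 2 mm.
- **Click:** On the final step the push fell from 7.0 to 2.4 N and the tool moved about 2 mm more than commanded. The wrist picture then showed the button standing out of the wall, so I stopped, let go and backed off.
- **Last checks:** The side and top pictures show the button in the hole and the bar lying flat. The handle and offcut beside the socket are where they were. The gripper is clear, with about 0.7 N of residual force reading.
- **Not checked:** Force is only read at the end of each move, so any brief peak in between was not seen. I did not look again at the second handle, the spanner and the gauge block. The arm's path stayed well above the bench or away from them.

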